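# Reset the timer, turn the spice carousel to the salt and hold it

## Robot

A 6-joint arm with a two-finger parallel gripper is mounted at the origin on a cart in front of the work surface, level with it; the furniture and walls round the work are solid. World frame = base frame: x ahead of the robot, y to its left, z up, the work surface at z = 0. Lengths are in m, angles in rad, forces in N, time in s.
With the tool pointing down it reaches from about 0.35 to 0.975 m from the base axis. Payload 4.9 kg.
Tool frame: the origin (TCP) lies on the centre line of the jaws, within the pads' length; the fingertips stand manip.tip_reach ahead of it and the grasp point (between the pads) is the TCP (manip.tip_reach is the distance from the TCP to the fingertips, in m); z points along the fingers, y is the line along which they close (so a half turn about z gives the same grasp; the last joint's range is limited). The gripper opens to 85 mm and grips with 20 to 120 N. Pads are 22 mm wide; open, the fingers measure 114 mm over their backs; the gripper's body (76 mm by 85 mm) begins 54 mm behind the grasp point. The pads swing forward as they close: fully open they stand 13 mm farther back than shut.
Start: joints at [1.167, 0.053, 1.613, -0, 1.476, -0.119], TCP at [0.176, 0.6, 0.25] pointing down, gripper open.
Joint ranges: [-3.01, 3.01], [-1.01, 2.22], [0.06, 2.58], [-1.02, 4.17], [0.09, 2.62], [-3.14, 3.14]. Speed limits (rad/s): [2.57, 2.57, 3.14, 3.14, 3.14, 3.14].

## Interface

Orientations are given as a unit quaternion [w, x, y, z].
In Python, from plant import manip gives the robot as it stands. The module is installed in compiled form; this text tells all that it offers.
- The arm moves only by the tool move_arm, never from a script. Its argument "rows" is a list of rows, each a list of 7 numbers: the shift along the tool's x, y, z in cm, then the turn, a rotation vector about the tool's x, y, z in degrees, then the opening, from -1 (shut) to 1 (fully open). In form: [[tx, ty, tz, ax, ay, az, jaw], ...]. A call has 1 to 20 rows; each row shifts and turns the commanded pose from where the row before left it, along the tool's axes as they then stand; what a row does not reach is not made up. A row lasts 1/12 s, in which the tool goes at most 41.7 mm and 7.16 degrees, less where a joint would pass 70% of its speed; a pose out of reach is approached as far as the arm can. A call is refused whole if a number of a shift passes 4.17 or a number of a turn 7.16, either way. A call with a gripper value outside its range is refused whole. The fingers move at their own pace and stop on an object; the grip force is fixed at half the most. Time passes only in rows, so rows that do not move let the fingers close. It gives the time, the measured TCP pose, the force, the opening and the grip force at its end, in the units of the state.
- manip.state(): the state, without advancing time (a new reading comes with each control period).
- manip.grab_frame(name): name is "scene" or "side" or "wrist"; returns a dict with "img" (420x560x3 uint8, blue, green, red), "mtx" (3x3 intrinsics, pixels), "R" (3x3) and "t" (3): a world point X has camera coordinates R X + t. Camera axes: x right, y down, z forward; pixel columns grow to the right and rows downward; lengths in m; the calibration is good to about 2 mm. A picture is of the moment at which its call begins. There is no depth.
- manip.job_done(): hands the job in; it is judged then, once.
The state is a dict: "time": time; "joint_pos": joint angles; "joint_vel": joint speeds; "joint_efforts": joint torques, N m; "tool_pos": TCP position; "tool_rot": TCP orientation; "contact_force": force on the tool from outside, world axes, zero at the start; "ft_torque": the same for the moment, N m; "gripper_width": opening from 0.0 (shut) to 1.0 (fully open); "grasp_force": force on a finger pad.
Only numpy, scipy, OpenCV 4.12 (cv2) and the standard library are available. Lean on these libraries where they do the work, as an engineer would, in place of code of your own. Each camera call takes 0.05 s, during which the arm holds its last target. There are 200 camera calls.

## Task

I am putting on the next pan of eggs. First wind the kitchen timer back to its zero stop; then turn the spice carousel until the salt shaker stands at the very front, straight towards the worktop's front edge where I stand, and hold the carousel still there so I can lift the shaker out with one hand. Finish while still gripping the carousel; leave the shaker and jars standing in their rings and the other things where they are.

Things in the scene. Friction and masses are not known exactly. Their poses are not given: they have to be found in the camera images.
- kitchen_timer: white wind-up kitchen timer, 64 mm across, 56 mm tall, on a rubber foot that does not slide. Origin: centre of its underside, on the upright axis of its dial. The lower part (to 22 mm height) stays; the dial (61 mm across, 22 to 44 mm height) turns, as one with the round grip knob on top of it, 26 mm across, 44 to 56 mm height
- kitchen_timer_dial (a joint): angle of the timer's dial in rad about the upright axis; grows anticlockwise seen from above, so it is wound back to zero clockwise seen from above. 0 = rigid zero stop, 5.76 = fully wound. Stays where it is left, turns lightly (about 0.01 N m)
- carousel_foot: round black foot of the spice carousel, 176 mm across, 11 mm tall, fixed on the worktop, never turned: its x axis points straight away from the worktop's front edge, so the front of the carousel is in its -x direction. Origin: centre of its underside, on the upright axis about which the carousel turns
- turntable: revolving part of the spice carousel: wooden disc 212 mm across (underside 13 mm, top 26 mm above the worktop), six wire rings 60 degrees apart, one empty, a centre post with a knob. Turns endlessly both ways on a light bearing (about 0.012 N m). Origin: on the turning axis, in the disc's underside. At yaw 0 the shaker's ring is at the very front (-x); yaw grows anticlockwise from above
- carousel_knob (a point): round wooden knob on top of the carousel's centre post, part of the turntable: 32 mm across, upright sides from 132 to 156 mm above the worktop, top at 163 mm. This point: on the turning axis, 145 mm above the worktop. The jars round it reach 131 mm above the worktop, their sides begin 45 mm from the axis
- salt_shaker: salt shaker, the only thing on the carousel that is no cylindrical jar: short, 44 mm across and 90 mm tall, with a rounded dome top, loose in its wire ring (about 1.5 mm of play all round); its axis is 70 mm from the carousel's axis and it turns with the carousel. Origin: centre of its underside, 26 mm above the worktop
- jar_1: capped cylindrical glass spice jar, 41 mm across, 105 mm tall, in one of the carousel's wire rings; origin: centre of its underside. To be left in its ring
- jar_2: capped cylindrical glass spice jar, 41 mm across, 105 mm tall, in one of the carousel's wire rings; origin: centre of its underside. To be left in its ring
- jar_3: capped cylindrical glass spice jar, 41 mm across, 105 mm tall, in one of the carousel's wire rings; origin: centre of its underside. To be left in its ring
- jar_4: capped cylindrical glass spice jar, 41 mm across, 105 mm tall, in one of the carousel's wire rings; origin: centre of its underside. To be left in its ring
- lemon_1: bystander, to be left alone: lemon on the chopping board at the left, 78 mm long; origin under its centre
- garlic_1: bystander, to be left alone: garlic bulb on the chopping board, 60 mm; origin under its centre
- tin_1: bystander, to be left alone: low food tin behind the timer, 76 mm across, 58 mm tall; origin: centre of its underside
- jar_out: bystander, to be left alone: spice jar standing on the chopping board, 41 mm across, 105 mm tall; origin: centre of its underside
- mug_1: bystander, to be left alone: green and white mug, 78 mm across, 101 mm tall, behind the space between timer and carousel; origin under its centre
- teaspoon_2: bystander, to be left alone: steel teaspoon, 139 mm long, 10 mm tall, lying between timer and carousel; origin under its centre

How it is judged:
On the way, in this order (a step that is already met when the one before it is completed fails the run):
1. the timer is wound back to its zero stop, with the salt shaker not yet at the front (value of joint kitchen_timer_dial below 0.06 rad and not (y of salt_shaker in the frame of carousel_foot between -0.009 and 0.009 m and x of salt_shaker in the frame of carousel_foot below -0.055 m)), for 0.2 s.
2. the salt shaker stands at the front, with the carousel gripped and still (y of salt_shaker in the frame of carousel_foot between -0.009 and 0.009 m and x of salt_shaker in the frame of carousel_foot below -0.055 m and contact force between the fingers and turntable above 2 N and angular speed of turntable below 0.06 rad/s and value of joint kitchen_timer_dial below 0.06 rad), for 0.3 s.
At the end, for the whole second after the job is handed in: Salt shaker in front of the carousel's axis, within 9 mm sideways of the line to the worktop's front edge, upright (11 degrees) in its ring; turntable still (under 0.06 rad/s) with the fingers pressing on it with over 2 N; timer dial at zero (within 0.06 rad) (all of step 2 and angle between salt_shaker's own z axis and vertical below 0.2 rad and height (world z) of salt_shaker between 0.018 and 0.034 m); the arm keeps its last pose, push and grip.
It fails at once if the shaker or a jar is lifted or tipped out of its ring (height (world z) of any of salt_shaker, jar_1, jar_2, jar_3, jar_4 above 0.045 m or angle between any of salt_shaker, jar_1, jar_2, jar_3, jar_4's own z axis and vertical above 0.4 rad or horizontal distance between any of salt_shaker, jar_1, jar_2, jar_3, jar_4 and carousel_foot above 0.09 m).
It fails at once if a bystander is moved by more than 30 mm (distance of any of lemon_1, garlic_1, tin_1, jar_out, mug_1, teaspoon_2 from where it was at the start of the episode above 0.03 m).
It also fails if it takes over 64 s, if anything falls off the work surface, if the arm or the gripper's body presses on something with over 40 N, if the wrist force passes 120 N, or if a joint passes its speed limit or range.

## Working session

There is one attempt and no reset: what is moved stays moved. The work goes in short steps, Python scripts to look and compute and a tool call to move; the robot and the scene stay as the last step left them, time stands still between calls to the robot, and variables do not carry over. Pictures are saved under pics/ and viewed, at most 10 in all, crops included, and the job is handed in when it is done.

Besides the shell and the picture viewer there is one more tool, called after "Call:" in YAML: its name, and indented under it one key for each argument. move_arm: Moves the arm, as the interface text tells. Its arguments: {"type":"object","properties":{"rows":{"type":"array","items":{"type":"array","items":{"type":"number"}}}},"required":["rows"]}

```bash
mkdir -p pics; cat > h.py <<'E'
import numpy as np, cv2
from plant import manip
def grab(n,save=None):
    f=manip.grab_frame(n)
    if save: cv2.imwrite('pics/'+save,f['img'])
    return f
def ray(f,u,v,z):
    R,t=np.array(f['R']),np.array(f['t']); c=-R.T@t
    d=R.T@np.linalg.inv(f['mtx'])@np.array([u,v,1.]); return c+d*(z-c[2])/d[2]
def proj(f,X):
    p=np.array(f['mtx'])@(np.array(f['R'])@np.array(X)+np.array(f['t'])); return p[:2]/p[2]
E
python3 - <<'E'
from h import *
a=grab('scene','s0.png');b=grab('side','d0.png')
cv2.imwrite('pics/s0.png',a['img'])
for f in(a,b): print(-np.array(f['R']).T@f['t'])
s=manip.state();print(s,manip.tip_reach)
E
```

```text
[-0.17503506 -0.74764026  0.86822709]
[ 0.39867852 -0.76835536  0.77806878]
{'time': 0.1, 'joint_pos': array([ 1.16701085e+00,  5.32959293e-02,  1.61412781e+00, -1.43912855e-05,
        1.47598848e+00, -1.18999150e-01]), 'joint_vel': array([ 8.14522580e-05, -7.45394259e-04, -1.42320038e-03,  9.32892435e-04,
       -1.07416083e-03, -9.66757206e-04]), 'joint_efforts': array([-6.98435315e-05, -3.94904602e+01, -3.71363783e+01, -1.35029773e-04,
        3.85195468e-03, -4.42612603e-06]), 'tool_pos': array([0.17539458, 0.59934931, 0.24920002]), 'tool_rot': array([-2.28192006e-04,  1.41911724e-01,  9.89878899e-01, -8.80729640e-04]), 'contact_force': array([-0.38586432,  0.07883329, -0.19292261]), 'ft_torque': array([-0.02472848,  0.00817954, -0.04619456]), 'grasp_force': 0.0, 'gripper_width': 1.0029952701537588} 0.019
```

View pics/s0.png

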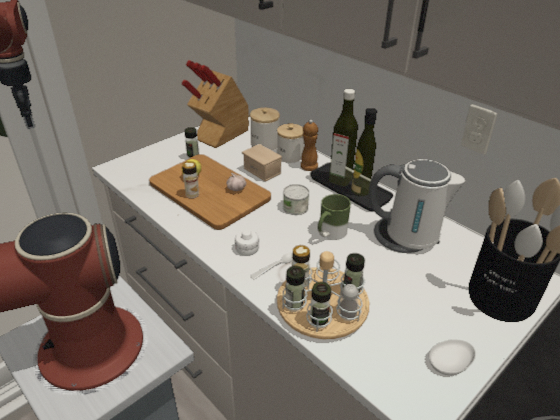

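View pics/d0.png

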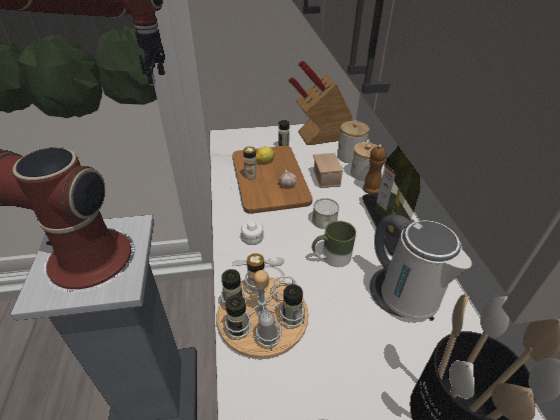

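The scene view shows the timer at about (248,241), the carousel's wooden knob at (326,262) and the silver shaker at (349,300). In the side view they are at (252,231), (262,280) and (267,325). Next I zoom in for accuracy.

```bash
python3 - <<'E'
from h import *
a=cv2.imread('pics/s0.png');b=cv2.imread('pics/d0.png')
A=cv2.resize(a[220:345,225:375],None,fx=2.6,fy=2.6,interpolation=2);B=cv2.resize(b[210:360,205:320],None,fx=3,fy=3,interpolation=2)
M=np.zeros((460,760,3),np.uint8);M[:A.shape[0],:A.shape[1]]=A;M[:B.shape[0],400:400+B.shape[1]]=B
cv2.imwrite('pics/z0.png',M)
f=grab('scene');g=grab('side')
def tri(p,q):
    P=[np.array(x['mtx'])@np.c_[x['R'],x['t']] for x in(f,g)]
    X=cv2.triangulatePoints(P[0],P[1],np.array(p,float),np.array(q,float)).ravel();return X[:3]/X[3]
print(tri((326,260),(262,278)),tri((349,292),(267,318)),tri((248,236),(252,225)))
for F,n in((f,'scene'),(g,'side')):
  hsv=cv2.cvtColor(F['img'],cv2.COLOR_BGR2HSV)
  # wooden knob+disc
  m=cv2.inRange(hsv,(5,70,90),(25,255,255))
  k,l,st,c=cv2.connectedComponentsWithStats(m)
  for i in range(1,k):
    if st[i,4]>60 and 200<c[i][1]<350 and 200<c[i][0]<380: print(n,st[i],c[i].round(1))
E
```

```text
[ 0.44390955 -0.25407223  0.1403312 ] [ 0.44516384 -0.32290683  0.09427448] [0.44422963 0.00852034 0.04664828]
scene [293 245  17  12 107] [301.2 251. ]
scene [320 252  16  20 242] [326.6 261.4]
scene [312 268  11  15 109] [316.8 275.2]
scene [327 271  18  14  86] [336.8 278.7]
scene [ 277  281   92   58 1810] [321.8 317.8]
scene [330 284  11  11  70] [335.8 288.6]
side [247 253  17  13 117] [255.2 259.4]
side [249 270  26  28 381] [262.9 281.6]
side [241 281  18  19 117] [248.5 292. ]
side [276 283  13  10  76] [281.4 287.4]
side [267 295  17  11  97] [274.3 300.7]
side [ 217  297   91   61 1911] [261.8 333.8]
side [245 299  12  13 102] [249.7 304.5]
```

View pics/z0.png

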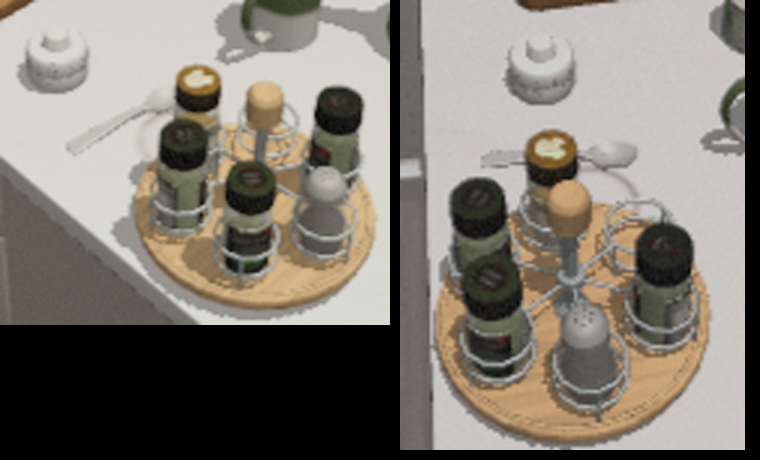

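```bash
cat > m.py <<'E'
from h import *
from scipy.optimize import least_squares
def tri(f,g,p,q):
    P=[np.array(x['mtx'])@np.c_[x['R'],x['t']] for x in(f,g)]
    X=cv2.triangulatePoints(P[0],P[1],np.array(p,float),np.array(q,float)).ravel();return X[:3]/X[3]
E
python3 - <<'E'
from m import *
f=grab('scene');g=grab('side')
for F,n,roi in((f,'scene',(270,240,375,345)),(g,'side',(210,245,315,360))):
  im=F['img'];hsv=cv2.cvtColor(im,cv2.COLOR_BGR2HSV)
  m=cv2.inRange(hsv,(5,70,90),(25,255,255))
  k,l,st,c=cv2.connectedComponentsWithStats(m)
  i=max(range(1,k),key=lambda i:st[i,4] if roi[0]<c[i][0]<roi[2] and roi[1]<c[i][1]<roi[3] else 0)
  ys,xs=np.where(l==i); P=[]
  for x in range(xs.min()+6,xs.max()-5): P.append(ray(F,x,ys[xs==x].max()+.5,0.013)[:2])
  P=np.array(P); r=least_squares(lambda p:np.hypot(*(P-p[:2]).T)-.106,[.444,-.254],loss='soft_l1',f_scale=.002)
  r2=least_squares(lambda p:np.hypot(*(P-p[:2]).T)-p[2],[.444,-.254,.1],loss='soft_l1',f_scale=.002)
  print(n,'disc centre',r.x,r2.x, np.abs(r.fun).mean())
  # front edge: gradient white->dark
  wh=cv2.inRange(hsv,(0,0,150),(180,40,255))
  if n=='side': pts=[(np.where(wh[y,200:240]>0)[0].min()+200,y) for y in range(140,400,20) if wh[y,200:240].any()]
  else: pts=[(x,np.where(wh[:345,x]>0)[0].max()) for x in range(110,280,15)]
  print([tuple(ray(F,*p,0)[:2].round(3)) for p in pts])
print('knob',tri(f,g,(326.9,260.8),(261.8,279.5)))
for z in(.145,.15):print(ray(f,326.9,260.8,z),ray(g,261.8,279.5,z))
for p,q,zz in(((246.4,234),(252.3,223.5),.056),):
  print('timer top',tri(f,g,p,q),ray(f,*p,zz),ray(g,*q,zz))
# shaker dome
p,q=(349.5,293),(267,317); print('shaker',tri(f,g,p,q),ray(f,*p,.1),ray(g,*q,.1))
# timer dial masks
for F,x0,y0,x1,y1 in((f,225,222,270,262),(g,236,212,270,250)):
  gr=cv2.cvtColor(F['img'],6)[y0:y1,x0:x1]; print(gr[::3,::3])
print(proj(f,[.444,.0085,.033]),proj(g,[.444,.0085,.033]))
E
```

```text
scene disc centre [ 0.44262512 -0.25652114] [ 0.44079548 -0.2581568   0.10382065] 0.0005973477622091751
[(np.float64(0.107), np.float64(0.123)), (np.float64(0.102), np.float64(0.042)), (np.float64(0.106), np.float64(-0.017)), (np.float64(0.099), np.float64(-0.088)), (np.float64(0.123), np.float64(-0.11)), (np.float64(0.146), np.float64(-0.132)), (np.float64(0.328), np.float64(0.062)), (np.float64(0.329), np.float64(0.001)), (np.float64(0.328), np.float64(-0.059)), (np.float64(0.328), np.float64(-0.116)), (np.float64(0.329), np.float64(-0.168)), (np.float64(0.328), np.float64(-0.219))]
side disc centre [ 0.44089555 -0.25588096] [ 0.44056803 -0.25865268  0.10353286] 0.0006020778614863603
[(np.float64(0.332), np.float64(0.576)), (np.float64(0.333), np.float64(0.432)), (np.float64(0.331), np.float64(0.309)), (np.float64(0.332), np.float64(0.2)), (np.float64(0.331), np.float64(0.104)), (np.float64(0.332), np.float64(0.018)), (np.float64(0.33), np.float64(-0.058)), (np.float64(0.331), np.float64(-0.128)), (np.float64(0.332), np.float64(-0.19)), (np.float64(0.331), np.float64(-0.247)), (np.
[... 1451 characters left out ...]
59  62  63  69 120 182 190 191]
 [196 195 196 198 195 196 199 198 196 196 198 196]
 [196 198 197 199 198 197 196 198 197 195 195 196]
 [197 199 198 199 200 200 201 196 196 196 198 196]
 [198 197 196 199 193 204 204 200 198 197 200 196]
 [197 195 190 200 140 168 170 193 204 191 195 197]
 [201 197 179 206 200 163 196 204 205 166 196 197]
 [195 198 114 178 204 205 208 201 160 160 196 196]
 [198 149  98 121 148 160 159 142 120 160 199 197]
 [197 199 108 114 124 117 117 147 132 192 197 200]
 [196 195 193 100 122 127 133 122 153 196 196 199]
 [199 198 197 199 191 190 189 198 198 199 197 197]
 [198 196 195 199 196 199 197 199 197 197 199 197]]
[247.74638733 239.17265788] [252.0423666  230.03234532]
```

Call:
move_arm:
  rows:
    - [-2.1,-2.45,0,0,0,0,0.3]
    - [-2.1,-2.45,0,0,0,0,0.3]
    - [-2.1,-2.45,0,0,0,0,0.3]
    - [-2.1,-2.45,0,0,0,0,0.3]
    - [-2.1,-2.45,0,0,0,0,0.3]
    - [-2.1,-2.45,0,0,0,0,0.3]
    - [-2.1,-2.45,0,0,0,0,0.3]
    - [-2.1,-2.45,0,0,0,0,0.3]
    - [-2.1,-2.45,0,0,0,0,0.3]
    - [-2.1,-2.45,0,0,0,0,0.3]
    - [-2.1,-2.45,0,0,0,0,0.3]
    - [-2.1,-2.45,0,0,0,0,0.3]
    - [-2.1,-2.45,0,0,0,0,0.3]
    - [-2.1,-2.45,0,0,0,0,0.3]
    - [-2.1,-2.45,0,0,0,0,0.3]
    - [-2.1,-2.45,0,0,0,0,0.3]
    - [-2.1,-2.45,0,0,0,0,0.3]
    - [-2.1,-2.45,0,0,0,0,0.3]
    - [-2.1,-2.45,0,0,0,0,0.3]
    - [-2.1,-2.45,0,0,0,0,0.3]

```text
time: 1.97
tool_pos: [0.4414, 0.0099, 0.2505]
tool_rot: [0.0, 0.142, 0.99, 0.0]
contact_force: [0.8, 0.2, 0.2]
gripper_width: 0.653
grasp_force: 0.0
```

Call:
move_arm:
  rows:
    - [0,0,0,0,0,-7,0.3]
    - [0,0,0,0,0,-7,0.3]
    - [0,0,0,0,0,-7,0.3]
    - [0,0,0,0,0,-7,0.3]
    - [0,0,0,0,0,-7,0.3]
    - [0,0,0,0,0,-7,0.3]
    - [0,0,0,0,0,-7,0.3]
    - [0,0,0,0,0,-7,0.3]
    - [0,0,0,0,0,-7,0.3]
    - [0,0,0,0,0,-7,0.3]
    - [0,0,0,0,0,-7,0.3]
    - [0,0,0,0,0,-7,0.3]
    - [0,0,0,0,0,-7,0.3]
    - [0,0,0,0,0,0,0.3]

```text
time: 3.13
tool_pos: [0.4409, 0.0115, 0.2503]
tool_rot: [0.0, -0.607, 0.794, -0.0]
contact_force: [-0.5, 0.0, 0.2]
gripper_width: 0.649
grasp_force: 0.0
```

```bash
cat >> m.py <<'E'
from scipy.spatial.transform import Rotation as Ro
def to(target):
    s=manip.state();q=s['tool_rot'];R=Ro.from_quat([*q[1:],q[0]])
    print('t',s['time'],'pos',s['tool_pos'].round(4),'q6',s['joint_pos'][5].round(3),'w',s['gripper_width'],'psi',np.degrees(np.arctan2(*R.as_matrix()[1::-1,1])).round(1),'F',s['contact_force'].round(1),'Tz',s['ft_torque'].round(2),'g',s['grasp_force'])
    print('delta tool cm',(R.inv().apply(np.array(target)-s['tool_pos'])*100).round(2), 'tilt',R.as_matrix()[:,2].round(4))
E
python3 - <<'E'
from m import *
to([.444,.009,.066])
w=grab('wrist','w1.png')
for z in (.056,.044): print(proj(w,[.444,.009,z]))
E
```

```text
t 3.1333 pos [0.4409 0.0115 0.2503] q6 -3.019 w 0.6487233820704624 psi 164.8 F [-0.5  0.   0.2] Tz [-0.    0.01  0.03] g 0.0
delta tool cm [ 0.16 -0.36 18.43] tilt [ 1.e-04 -0.e+00 -1.e+00]
[280.44806481 186.72921071]
[280.58598613 184.19097631]
```

View pics/w1.png

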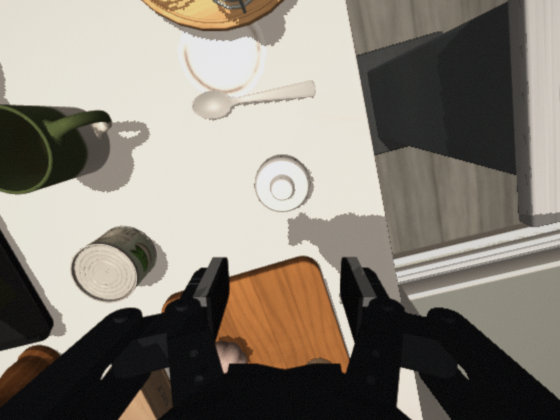

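The wrist view shows the timer's body centred at about (283,183) and its knob at about (282,187).

```bash
python3 - <<'E'
from m import *
w=grab('wrist');im=w['img'];g=cv2.cvtColor(im,6)[145:222,245:320]
c=cv2.HoughCircles(cv2.resize(g,None,fx=4,fy=4,interpolation=2),cv2.HOUGH_GRADIENT,1,20,param1=60,param2=20,minRadius=25,maxRadius=130)[0][:8]
for x,y,r in c: print(x/4+245,y/4+145,r/4, ray(w,x/4+245,y/4+145,.056 if r<70 else .044)[:2].round(4))
for z,r in((.056,.013),(.044,.0305),(.022,.032)): print(z,proj(w,[.444+r,.009,z])-proj(w,[.444,.009,z]))
to([.444,.009,.066])
E
```

```text
282.125 185.125 25.75 [0.4427 0.0104]
284.375 179.625 31.525 [0.4387 0.0052]
277.625 189.125 30.975 [0.4486 0.0134]
286.125 188.375 30.15 [0.4394 0.0151]
291.875 184.875 22.325 [0.4324 0.013 ]
279.125 177.625 21.85 [0.4436 0.0016]
275.375 181.125 20.775 [0.4485 0.0042]
289.375 179.625 20.425 [0.4335 0.0067]
0.056 [-11.92711378   3.21744463]
0.044 [-26.92456059   7.28124907]
0.022 [-26.59766292   7.22267189]
t 3.2333 pos [0.441  0.0116 0.2503] q6 -3.014 w 0.6505708428812657 psi 164.5 F [ 0.2 -0.   0.3] Tz [-0.    0.07 -0.03] g 0.0
delta tool cm [ 0.16 -0.36 18.43] tilt [ 1.e-04 -0.e+00 -1.e+00]
```

Call:
move_arm:
  rows:
    - [0.1,-0.2,2,0,0,0,0.3]
    - [0,0,3,0,0,0,0.3]
    - [0,0,3,0,0,0,0.3]
    - [0,0,3,0,0,0,0.3]
    - [0,0,3,0,0,0,0.3]
    - [0,0,2,0,0,0,0.3]
    - [0,0,1.5,0,0,0,0.3]
    - [0,0,0.8,0,0,0,0.3]
    - [0,0,0,0,0,0,0.3]
    - [0,0,0,0,0,0,-1]
    - [0,0,0,0,0,0,-1]
    - [0,0,0,0,0,0,-1]
    - [0,0,0,0,0,0,-1]
    - [0,0,0,0,0,0,-1]
    - [0,0,0,0,0,0,-1]

```text
time: 4.48
tool_pos: [0.4436, 0.01, 0.0692]
tool_rot: [0.001, -0.606, 0.795, -0.001]
contact_force: [-3.2, 0.3, 6.0]
gripper_width: 0.221
grasp_force: 57.8
```

```bash
python3 - <<'E'
from m import *
to([.443,.0102,.066])
E
```

```text
t 4.4833 pos [0.4436 0.01   0.0692] q6 -3.02 w 0.22086565404536485 psi 164.7 F [-3.2  0.3  6. ] Tz [0.12 0.5  0.07] g 57.81671589240432
delta tool cm [-0.01  0.06  0.32] tilt [ 1.8e-03 -2.0e-04 -1.0e+00]
```

Call:
move_arm:
  rows:
    - [0,0,-0.1,0,0,5,-1]
    - [0,0,0,0,0,6,-1]
    - [0,0,0,0,0,6,-1]
    - [0,0,0,0,0,6,-1]
    - [0,0,0,0,0,6,-1]
    - [0,0,0,0,0,6,-1]
    - [0,0,0,0,0,6,-1]
    - [0,0,0,0,0,6,-1]
    - [0,0,0,0,0,6,-1]
    - [0,0,0,0,0,6,-1]
    - [0,0,0,0,0,0,-1]

```text
time: 5.4
tool_pos: [0.4423, 0.0111, 0.0692]
tool_rot: [-0.0, -0.134, 0.991, 0.001]
contact_force: [-4.7, 4.1, 5.5]
gripper_width: 0.22
grasp_force: 59.0
```

```bash
python3 - <<'E'
from m import *
to([.443,.0102,.066])
w=grab('wrist','w2.png'); grab('side','d2.png')
M=np.hstack([cv2.resize(w['img'][200:420,140:440],None,fx=1.3,fy=1.3),cv2.resize(cv2.imread('pics/d2.png')[180:275,200:330],(390,286))])
cv2.imwrite('pics/v2.png',M)
E
```

```text
t 5.4 pos [0.4423 0.0111 0.0692] q6 -1.986 w 0.22014494572007956 psi 105.5 F [-4.7  4.1  5.5] Tz [ 0.79  0.71 -0.  ] g 58.98228029021993
delta tool cm [-0.04 -0.1   0.32] tilt [-0.0012  0.0026 -1.    ]
```

View pics/v2.png

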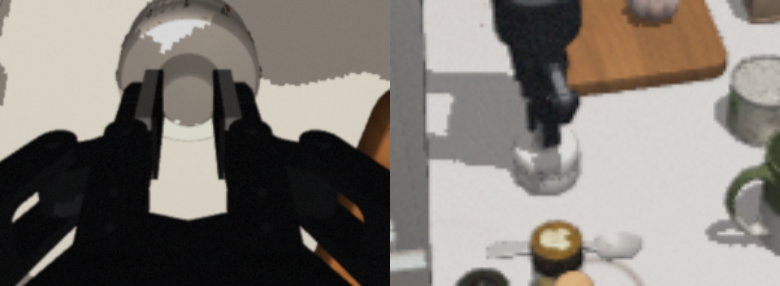

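The fingers grip the knob squarely, so I keep winding clockwise.

Call:
move_arm:
  rows:
    - [0,0,0,0,0,6,-1]
    - [0,0,0,0,0,6,-1]
    - [0,0,0,0,0,6,-1]
    - [0,0,0,0,0,6,-1]
    - [0,0,0,0,0,6,-1]
    - [0,0,0,0,0,6,-1]
    - [0,0,0,0,0,6,-1]
    - [0,0,0,0,0,6,-1]
    - [0,0,0,0,0,6,-1]
    - [0,0,0,0,0,0,-1]

```text
time: 6.33
tool_pos: [0.4426, 0.0125, 0.0692]
tool_rot: [-0.001, 0.33, 0.944, 0.003]
contact_force: [-3.1, 11.1, 5.1]
gripper_width: 0.217
grasp_force: 58.9
```

```bash
python3 - <<'E'
from m import *
to([.443,.0102,.066])
E
```

```text
t 6.3333 pos [0.4426 0.0125 0.0692] q6 -1.044 w 0.21688458469796626 psi 51.4 F [-3.1 11.1  5.1] Tz [1.81 0.48 0.05] g 58.89090847223997
delta tool cm [-0.18 -0.16  0.32] tilt [-2.0e-04  6.3e-03 -1.0e+00]
```

Call:
move_arm:
  rows:
    - [0.1,0.15,0,0,0,3,-1]
    - [0,0,0,0,0,6,-1]
    - [0,0,0,0,0,6,-1]
    - [0,0,0,0,0,6,-1]
    - [0,0,0,0,0,6,-1]
    - [0,0,0,0,0,6,-1]
    - [0,0,0,0,0,6,-1]
    - [0,0,0,0,0,6,-1]
    - [0,0,0,0,0,6,-1]
    - [0,0,0,0,0,6,-1]
    - [0,0,0,0,0,0,-1]

```text
time: 7.25
tool_pos: [0.4437, 0.0087, 0.0699]
tool_rot: [0.004, 0.74, 0.673, -0.002]
contact_force: [-2.9, -12.9, 3.4]
gripper_width: 0.22
grasp_force: 57.9
```

```bash
python3 - <<'E'
from m import *
to([.443,.0122,.066])
E
```

```text
t 7.25 pos [0.4437 0.0087 0.0699] q6 -0.045 w 0.22036297432268356 psi -5.4 F [ -2.9 -12.9   3.4] Tz [-2.19  0.39 -0.04] g 57.88508632853336
delta tool cm [ 0.35 -0.1   0.38] tilt [ 0.0017 -0.0088 -1.    ]
```

Call:
move_arm:
  rows:
    - [-0.2,0,0,0,0,3,-1]
    - [0,0,0,0,0,6,-1]
    - [0,0,0,0,0,6,-1]
    - [0,0,0,0,0,6,-1]
    - [0,0,0,0,0,6,-1]
    - [0,0,0,0,0,6,-1]
    - [0,0,0,0,0,6,-1]
    - [0,0,0,0,0,6,-1]
    - [0,0,0,0,0,0,-1]

```text
time: 8.0
tool_pos: [0.4421, 0.0104, 0.0704]
tool_rot: [-0.001, 0.941, 0.338, -0.001]
contact_force: [-10.9, 2.2, 14.0]
gripper_width: 0.205
grasp_force: 58.1
```

```bash
python3 - <<'E'
from m import *
to([.443,.0102,.066])
E
```

```text
t 8.0 pos [0.4421 0.0104 0.0704] q6 0.736 w 0.2050285655178531 psi -50.5 F [-10.9   2.2  14. ] Tz [ 0.52  1.81 -0.05] g 58.129693283408415
delta tool cm [0.06 0.07 0.44] tilt [-0.0032  0.0012 -1.    ]
```

Call:
move_arm:
  rows:
    - [0,0,0,0,0,0,0.1]
    - [0,0,0,0,0,0,0.1]
    - [0.1,0,-0.3,0,0,0,0.1]
    - [0,0,0,0,0,0,0.1]

```text
time: 8.33
tool_pos: [0.4442, 0.0104, 0.0721]
tool_rot: [0.0, 0.941, 0.339, 0.001]
contact_force: [-0.1, 1.3, 1.3]
gripper_width: 0.55
grasp_force: 0.0
```

```bash
python3 - <<'E'
from m import *
to([.443,.0102,.066])
w=grab('wrist')
print(proj(w,[.443,.0102,.056]))
M=np.hstack([cv2.resize(w['img'][180:360,140:420],None,fx=1.4,fy=1.4),cv2.resize(cv2.imread('pics/w2.png')[180:360,140:420],None,fx=1.4,fy=1.4)])
cv2.imwrite('pics/v3.png',M)
E
```

```text
t 8.3333 pos [0.4442 0.0104 0.0721] q6 0.734 w 0.5502589442591618 psi -50.3 F [-0.1  1.3  1.3] Tz [-0.05  0.01  0.  ] g 0.0
delta tool cm [-0.1  -0.06  0.61] tilt [ 1.9e-03 -3.0e-04 -1.0e+00]
[284.21735572 274.00454941]
```

View pics/v3.png

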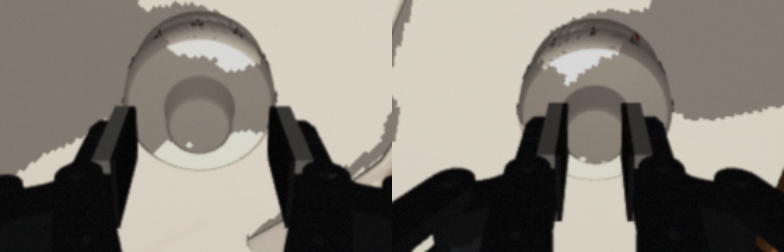

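```bash
python3 - <<'E'
from m import *
w=grab('wrist','w3.png'); sd=grab('side','d3.png')
for n in('w1','w2','w3','s0','d0','d3'):
  im=cv2.imread(f'pics/{n}.png').astype(int); b,g,r=im[...,0],im[...,1],im[...,2]
  ys,xs=np.where((r-g>35)&(r-b>35)); 
  box={'w':(200,120,340,300),'s':(225,222,270,262),'d':(236,212,270,250)}[n[0]]
  k=(xs>box[0])&(xs<box[2])&(ys>box[1])&(ys<box[3]); print(n,[(x,y) for x,y in zip(xs[k],ys[k])][:12])
g=[cv2.resize(cv2.imread(f'pics/{n}.png')[y:y+110,x:x+130],None,fx=3,fy=3,interpolation=2) for n,x,y in(('w3',215,175),('w2',220,180))]
cv2.imwrite('pics/v4.png',np.hstack(g))
E
```

```text
w1 [(np.int64(298), np.int64(261)), (np.int64(299), np.int64(261)), (np.int64(300), np.int64(261)), (np.int64(301), np.int64(261)), (np.int64(302), np.int64(261)), (np.int64(303), np.int64(261)), (np.int64(304), np.int64(261)), (np.int64(305), np.int64(261)), (np.int64(306), np.int64(261)), (np.int64(307), np.int64(261)), (np.int64(294), np.int64(262)), (np.int64(295), np.int64(262))]
w2 [(np.int64(315), np.int64(207)), (np.int64(315), np.int64(208))]
w3 []
s0 []
d0 []
d3 []
```

View pics/v4.png

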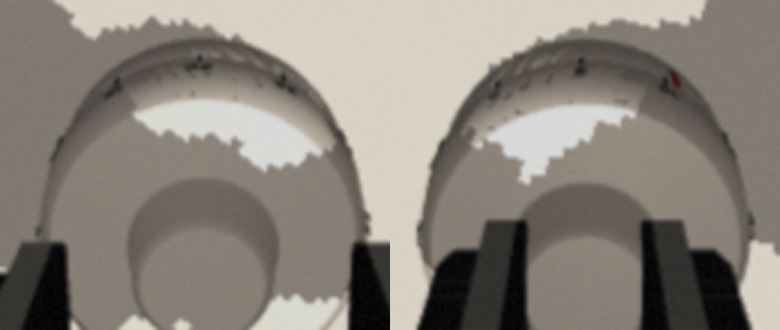

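Call:
move_arm:
  rows:
    - [-0.1,-0.05,0.2,0,0,0,0.1]
    - [0,0,0,0,0,0,-1]
    - [0,0,0,0,0,0,-1]
    - [0,0,0,0,0,0,-1]
    - [0,0,0,0,0,0,-1]
    - [0,0,0,0,0,5,-1]
    - [0,0,0,0,0,6,-1]
    - [0,0,0,0,0,6,-1]
    - [0,0,0,0,0,6,-1]
    - [0,0,0,0,0,6,-1]
    - [0,0,0,0,0,6,-1]
    - [0,0,0,0,0,0,-1]

```text
time: 9.48
tool_pos: [0.442, 0.0114, 0.0699]
tool_rot: [-0.001, 0.999, 0.04, -0.001]
contact_force: [-5.1, 5.0, 6.9]
gripper_width: 0.214
grasp_force: 58.7
```

```bash
python3 - <<'E'
from m import *
to([.443,.0102,.066])
E
```

```text
t 9.4833 pos [0.442  0.0114 0.0699] q6 1.346 w 0.21355698353398211 psi -85.4 F [-5.1  5.   6.9] Tz [0.94 0.83 0.39] g 58.74781730130053
delta tool cm [0.09 0.13 0.39] tilt [-0.0016  0.0026 -1.    ]
```

Tz has risen to 0.39, which suggests the stop is near. I turn a little more to confirm.

Call:
move_arm:
  rows:
    - [0,0,0,0,0,5,-1]
    - [0,0,0,0,0,5,-1]
    - [0,0,0,0,0,5,-1]
    - [0,0,0,0,0,0,-1]

```text
time: 9.82
tool_pos: [0.4445, 0.0113, 0.0703]
tool_rot: [-0.002, 0.996, -0.091, 0.003]
contact_force: [6.3, 5.7, -1.6]
gripper_width: 0.214
grasp_force: 58.5
```

```bash
python3 - <<'E'
from m import *
to([.443,.0102,.066])
E
```

```text
t 9.8167 pos [0.4445 0.0113 0.0703] q6 1.608 w 0.21393000069152496 psi -100.5 F [ 6.3  5.7 -1.6] Tz [ 0.98 -0.89  0.15] g 58.51112851174548
delta tool cm [-0.13  0.14  0.42] tilt [ 0.0065  0.0026 -1.    ]
```

Call:
move_arm:
  rows:
    - [0,0,0,0,0,5,-1]
    - [0,0,0,0,0,5,-1]
    - [0,0,0,0,0,0,-1]
    - [0,0,0,0,0,0,-1]

```text
time: 10.15
tool_pos: [0.4434, 0.0115, 0.0704]
tool_rot: [-0.002, 0.984, -0.176, 0.001]
contact_force: [0.9, 6.0, 4.4]
gripper_width: 0.211
grasp_force: 57.7
```

```bash
python3 - <<'E'
from m import *
to([.443,.0102,.066])
w=grab('wrist','w5.png')['img'];cv2.imwrite('pics/v5.png',cv2.resize(w[175:285,200:360],None,fx=3,fy=3,interpolation=2))
E
```

```text
t 10.15 pos [0.4434 0.0115 0.0704] q6 1.779 w 0.21125251192924493 psi -110.3 F [0.9 6.  4.4] Tz [1.14 0.1  0.56] g 57.74159257445717
delta tool cm [0.   0.14 0.44] tilt [ 0.0026  0.0029 -1.    ]
```

View pics/v5.png

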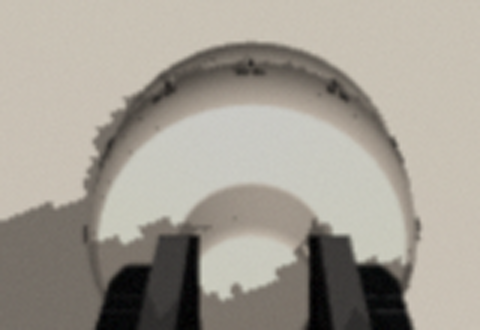

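Call:
move_arm:
  rows:
    - [0,0,0,0,0,5,-1]
    - [0,0,0,0,0,5,-1]
    - [0,0,0,0,0,5,-1]
    - [0,0,0,0,0,0,-1]
    - [0,0,0,0,0,0,-1]

```text
time: 10.62
tool_pos: [0.4444, 0.0111, 0.0708]
tool_rot: [-0.002, 0.953, -0.303, 0.002]
contact_force: [2.7, 5.3, 2.4]
gripper_width: 0.209
grasp_force: 58.5
```

```bash
python3 - <<'E'
from m import *
to([.443,.0102,.066])
grab('wrist','w6.png')
for n in('w2','w3','w5','w6'):
  g=cv2.cvtColor(cv2.imread(f'pics/{n}.png'),6)[188:215,225:350]
  bh=cv2.morphologyEx(g,cv2.MORPH_BLACKHAT,np.ones((5,9)))
  k,l,st,c=cv2.connectedComponentsWithStats((bh>28).astype(np.uint8)); print(n,[(c[i]+[225,188]).round(0).tolist()+[int(st[i,4])] for i in range(1,k) if st[i,4]>5])
E
```

```text
t 10.6167 pos [0.4444 0.0111 0.0708] q6 2.042 w 0.2093188972064443 psi -125.3 F [2.7 5.3 2.4] Tz [ 0.91 -0.5   0.1 ] g 58.50103648379445
delta tool cm [-0.07  0.16  0.48] tilt [ 0.0057  0.0021 -1.    ]
w2 [[312.0, 188.0, 6], [283.0, 202.0, 13], [314.0, 206.0, 9], [255.0, 210.0, 11], [311.0, 208.0, 10]]
w3 [[298.0, 192.0, 32], [279.0, 196.0, 10], [316.0, 207.0, 93], [253.0, 204.0, 17]]
w5 [[269.0, 193.0, 22], [291.0, 191.0, 17], [282.0, 198.0, 33], [317.0, 208.0, 66], [249.0, 208.0, 76]]
w6 [[267.0, 196.0, 26], [285.0, 192.0, 14], [296.0, 194.0, 9], [268.0, 202.0, 38], [298.0, 201.0, 34], [249.0, 210.0, 55], [321.0, 212.0, 30]]
```

Call:
move_arm:
  rows:
    - [0,0,0,0,0,0,0.1]
    - [0,0,0,0,0,0,0.1]
    - [0,0,0,0,0,0,0.1]
    - [0,0,0,0,0,0,0.1]

```text
time: 11.0
tool_pos: [0.442, 0.0101, 0.069]
tool_rot: [0.0, 0.953, -0.303, -0.0]
contact_force: [-0.6, 0.4, -0.2]
gripper_width: 0.547
grasp_force: 0.0
```

```bash
python3 - <<'E'
from m import *
f=grab('wrist','w7.png')
for n in('w6','w7'):
  g=cv2.cvtColor(cv2.imread(f'pics/{n}.png'),6)[188:215,225:350]
  bh=cv2.morphologyEx(g,cv2.MORPH_BLACKHAT,np.ones((5,9)))
  k,l,st,c=cv2.connectedComponentsWithStats((bh>28).astype(np.uint8)); print(n,[(c[i]+[225,188]).round(0).tolist()+[int(st[i,4])] for i in range(1,k) if st[i,4]>5])
for a in range(0,360,30): # world angles of picture tick radius
  print(a,proj(f,[.443+.031*np.cos(np.radians(a)),.0105+.031*np.sin(np.radians(a)),.034]).round(0),end=' ')
to([.442,-.257,.30])
E
```

```text
w6 [[267.0, 196.0, 26], [285.0, 192.0, 14], [296.0, 194.0, 9], [268.0, 202.0, 38], [298.0, 201.0, 34], [249.0, 210.0, 55], [321.0, 212.0, 30]]
w7 [[267.0, 192.0, 20], [263.0, 200.0, 38], [294.0, 199.0, 37], [243.0, 210.0, 62], [318.0, 211.0, 37]]
0 [249. 210.] 30 [231. 232.] 60 [228. 258.] 90 [239. 282.] 120 [261. 298.] 150 [288. 301.] 180 [314. 293.] 210 [332. 274.] 240 [338. 249.] 270 [330. 223.] 300 [307. 205.] 330 [277. 200.] t 11.05 pos [0.442  0.0101 0.069 ] q6 2.042 w 0.5470710768979732 psi -125.3 F [ 0.3  0.8 -1. ] Tz [ 0.01 -0.03  0.02] g 0.0
delta tool cm [ 15.43  21.8  -23.09] tilt [-6.e-04 -3.e-04 -1.e+00]
```

Call:
move_arm:
  rows:
    - [0,0,-1,0,0,0,0.1]
    - [0,0,-2.5,0,0,0,0.1]
    - [0,0,-4,0,0,0,0.3]
    - [0,0,-4,0,0,0,0.3]
    - [0,0,-4,0,0,0,0.3]
    - [0,0,-3,0,0,0,0.3]
    - [1.7,2.4,0,0,0,0,0.3]
    - [1.7,2.4,0,0,0,0,0.3]
    - [1.7,2.4,0,0,0,0,0.3]
    - [1.7,2.4,0,0,0,0,0.3]
    - [1.7,2.4,0,0,0,0,0.3]
    - [1.7,2.4,0,0,0,0,0.3]
    - [1.7,2.4,0,0,0,0,0.3]
    - [1.7,2.4,0,0,0,0,0.3]
    - [1.7,2.4,0,0,0,0,0.3]

```text
time: 12.3
tool_pos: [0.4419, -0.256, 0.2551]
tool_rot: [0.0, 0.953, -0.304, 0.0]
contact_force: [-0.1, -0.7, 1.1]
gripper_width: 0.651
grasp_force: 0.0
```

Call:
move_arm:
  rows:
    - [0,0,0,0,0,-7,0.3]
    - [0,0,0,0,0,-7,0.3]
    - [0,0,0,0,0,-7,0.3]
    - [0,0,0,0,0,-7,0.3]
    - [0,0,0,0,0,-7,0.3]
    - [0,0,0,0,0,-7,0.3]
    - [0,0,0,0,0,-7,0.3]
    - [0,0,0,0,0,-7,0.3]
    - [0,0,0,0,0,-7,0.3]
    - [0,0,0,0,0,-7,0.3]
    - [0,0,0,0,0,-7,0.3]
    - [0,0,0,0,0,-7,0.3]
    - [0,0,0,0,0,-7,0.3]
    - [0,0,0,0,0,0,0.3]

```text
time: 13.47
tool_pos: [0.4422, -0.2545, 0.255]
tool_rot: [0.0, 0.884, 0.468, 0.0]
contact_force: [-0.2, 0.3, 1.0]
gripper_width: 0.654
grasp_force: 0.0
```

```bash
python3 - <<'E'
from m import *
to([.442,-.257,.155])
f=grab('wrist','w8.png');im=f['img'];hsv=cv2.cvtColor(im,cv2.COLOR_BGR2HSV)
m=cv2.inRange(hsv,(5,70,90),(25,255,255))
k,l,st,c=cv2.connectedComponentsWithStats(m)
print('pred knob',proj(f,[.442,-.257,.16]),'shaker',proj(f,[.445,-.326,.11]))
for i in range(1,k):
  if st[i,4]>150: print(st[i],c[i].round(1))
E
```

```text
t 13.4667 pos [ 0.4422 -0.2545  0.255 ] q6 -0.071 w 0.6536038798848749 psi -34.2 F [-0.2  0.3  1. ] Tz [-0.    0.    0.01] g 0.0
delta tool cm [-0.21  0.12 10.  ] tilt [ 3.e-04 -4.e-04 -1.e+00]
pred knob [286.53456315 223.01581259] shaker [329.26730168 259.81633107]
[ 195   88  181  110 9020] [274.9 143.2]
[ 288  103   46   48 1734] [310.4 126.9]
[ 222  189  141   77 4193] [288.6 220.9]
```

View pics/w8.png

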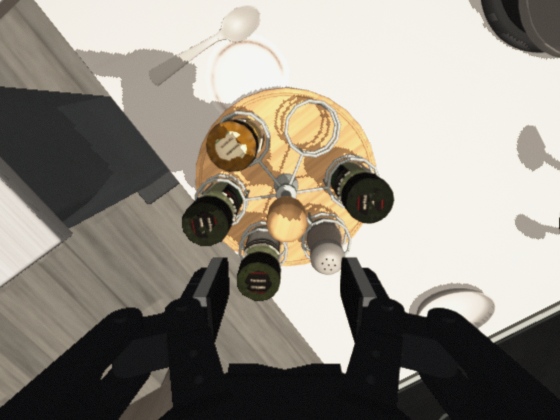

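The wrist view shows the wooden knob at about (287,220), as predicted, and the shaker dome at (326,262). The empty ring is diagonally opposite. I go down and grip the knob.

Call:
move_arm:
  rows:
    - [-0.2,0.1,2,0,0,0,0.3]
    - [0,0,2.5,0,0,0,0.3]
    - [0,0,2.5,0,0,0,0.3]
    - [0,0,2,0,0,0,0.3]
    - [0,0,1,0,0,0,0.3]
    - [0,0,0,0,0,0,0.3]
    - [0,0,0,0,0,0,-1]
    - [0,0,0,0,0,0,-1]
    - [0,0,0,0,0,0,-1]
    - [0,0,0,0,0,0,-1]
    - [0,0,0,0,0,0,-1]

```text
time: 14.43
tool_pos: [0.4425, -0.2571, 0.1565]
tool_rot: [0.001, 0.884, 0.467, 0.0]
contact_force: [-3.5, 2.6, 6.0]
gripper_width: 0.337
grasp_force: 59.7
```

```bash
cat >> m.py <<'E'
def dome(F,guess):
    # shaker: grey, low saturation, mid value patch near predicted dome
    u,v=proj(F,guess);return u,v
E
python3 - <<'E'
from m import *
to([.442,-.257,.155])
f=grab('scene','s9.png');g=grab('side','d9.png')
for F,n,(u,v) in((f,'scene',(349,293)),(g,'side',(267,318))):
  gr=cv2.cvtColor(F['img'],cv2.COLOR_BGR2HSV)[v-14:v+30:2,u-20:u+22:2]; print(n);print(gr[...,1]);print(gr[...,2])
E
```

```text
t 14.4333 pos [ 0.4425 -0.2571  0.1565] q6 -0.073 w 0.3370491188359591 psi -34.3 F [-3.5  2.6  6. ] Tz [0.43 0.66 0.04] g 59.707088652066886
delta tool cm [-0.02 -0.04  0.15] tilt [ 0.0011 -0.0012 -1.    ]
scene
[[ 19  17  29  74  92  98  51 101  29  45 146 108  57  52  48  51  33  12
   15  14  12]
 [ 96  98 101  94  97  96  74  43  33  47  52  46  53  57  64  49  34  13
    9  11  12]
 [ 92 103  80  27  19  33  17  24  36   8  45  42  56  58  58  50  20   8
   11  11  11]
 [ 53  31  44  72 103  90  15  43  15  22  20  18  19  35  59  35  13   9
   12  11  11]
 [ 88 105 106 108 109 110  15  44  19  19  20  18  20  18  15  13  13  11
   11  11  11]
 [ 93 107 113 109 107 106  24  24  23  20  19  18  16  21  23  24  40  42
   20  11   9]
 [121  21  50 107 114 104  22  22  24  22  20  18  18  21  19  69  38  85
   55  11  11]
 [ 64  97  57  12  97 100  33  22  24  23  19  20  20  20  20  13  67  98
   90  25   9]
 [ 20 107  94  96  40  23  36  26  23  26  21  23  23  21  36  99  90  91
  102  54  11]
 [ 41  96  94  95  95  30  64  38  25  25  18  21  17  19  16  52  90  92
   91  83  11
[... 6252 characters left out ...]
0 161 120 138  92  94 102 105 110 109 110 108 107 144 167 185
  228 227 229]
 [209 219 219 156 133 184 101  96 102 103 106 109 112 111 117 143 186 187
  229 230 226]
 [214 218 220 165 149  93 150  95 101 106 107 112 112 116 104 183 116 217
  221 223 227]
 [227 227 229 223 146 182 126 179 112 114 112 111 112 126 205 134 171 224
  229 229 229]
 [223 221 220 220 140 123 127  92 115 175 191 195 183 108  98 185 166 228
  228 228 229]
 [221 223 223 219 162 141 191 133  86  84  88  90 104  86 145 190 222 227
  226 226 227]
 [223 222 226 229 228 171 150 152 172 121  97  95 115 199 165 206 225 229
  229 227 225]
 [228 229 230 229 229 223 168 142 120 159 150 167 132 141 214 224 218 217
  181 217 209]]
```

```bash
python3 - <<'E'
from m import *
f=grab('scene');g=grab('side')
C=np.array([.442,-.2565])
for z in(.07,.1):
  for a in range(-110,-60,5):
    X=[C[0]+.07*np.cos(np.radians(a)),C[1]+.07*np.sin(np.radians(a)),z]
    print(z,a,proj(f,X).round(1),proj(g,X).round(1))
E
```

```text
0.07 -110 [339.2 305.7] [254.3 326.8]
0.07 -105 [341.6 304.8] [257.2 327.2]
0.07 -100 [343.9 303.7] [260.1 327.4]
0.07 -95 [346.1 302.5] [263.  327.3]
0.07 -90 [348.  301.1] [265.9 327.1]
0.07 -85 [349.7 299.6] [268.8 326.6]
0.07 -80 [351.3 297.9] [271.6 325.9]
0.07 -75 [352.6 296.2] [274.3 325. ]
0.07 -70 [353.6 294.4] [276.9 323.9]
0.07 -65 [354.5 292.5] [279.4 322.6]
0.1 -110 [340.4 296. ] [253.8 318.7]
0.1 -105 [342.9 295. ] [256.7 319.1]
0.1 -100 [345.2 294. ] [259.7 319.3]
0.1 -95 [347.4 292.7] [262.7 319.2]
0.1 -90 [349.4 291.3] [265.6 319. ]
0.1 -85 [351.1 289.8] [268.6 318.5]
0.1 -80 [352.7 288.2] [271.5 317.8]
0.1 -75 [354.  286.5] [274.3 316.9]
0.1 -70 [355.1 284.7] [276.9 315.7]
0.1 -65 [355.9 282.8] [279.5 314.4]
```

Call:
move_arm:
  rows:
    - [0,0,0,0,0,2,-1]
    - [0,0,0,0,0,4,-1]
    - [0,0,0,0,0,5,-1]
    - [0,0,0,0,0,6,-1]
    - [0,0,0,0,0,6,-1]
    - [0,0,0,0,0,6,-1]
    - [0,0,0,0,0,6,-1]
    - [0,0,0,0,0,6,-1]
    - [0,0,0,0,0,6,-1]
    - [0,0,0,0,0,6,-1]
    - [0,0,0,0,0,6,-1]
    - [0,0,0,0,0,6,-1]
    - [0,0,0,0,0,6,-1]
    - [0,0,0,0,0,6,-1]
    - [0,0,0,0,0,6,-1]
    - [0,0,0,0,0,4,-1]
    - [0,0,0,0,0,3,-1]
    - [0,0,0,0,0,1.5,-1]
    - [0,0,0,0,0,0,-1]
    - [0,0,0,0,0,0,-1]

```text
time: 16.3
tool_pos: [0.4429, -0.2598, 0.1566]
tool_rot: [0.003, 0.951, -0.308, 0.003]
contact_force: [-0.5, -6.2, -0.0]
gripper_width: 0.344
grasp_force: 59.2
```

```bash
python3 - <<'E'
from m import *
to([.442,-.257,.155])
f=grab('scene');g=grab('side')
for F in (f,g):
  for y in(-.2665,-.2565,-.2465): print(proj(F,[.372,y,.1]).round(1),proj(F,[.372,y,.116]).round(1),end=' ')
  print()
A=cv2.resize(f['img'][215:345,245:375],(520,520),interpolation=2)[:, :400];B=cv2.resize(g['img'][220:350,205:305],(400,520),interpolation=2)
cv2.imwrite('pics/v10.png',np.hstack([A,B]))
E
```

```text
t 16.3 pos [ 0.4429 -0.2598  0.1566] q6 1.524 w 0.34401499804506674 psi -125.9 F [-0.5 -6.2 -0. ] Tz [-1.11  0.15 -0.03] g 59.21697868499905
delta tool cm [-0.24 -0.17  0.16] tilt [ 0.0035 -0.008  -1.    ]
[305.9 292.6] [306.3 287.2] [302.5 290. ] [302.9 284.7] [299.2 287.5] [299.5 282.2] 
[229.7 299. ] [229.1 294.4] [229.5 295.2] [228.9 290.6] [229.2 291.4] [228.6 286.9]
```

View pics/v10.png

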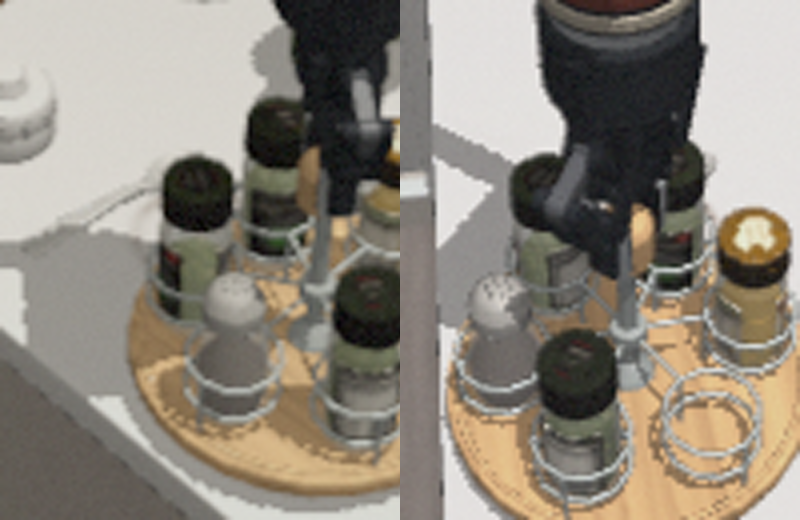

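The salt shaker's dome is at scene (303,290) and side (229.8,295). A shaker exactly at the front would show at (302.5,290) and (229.5,295.2), so it is within about 1 mm. I hold briefly and hand in.

Call:
move_arm:
  rows:
    - [0,0,0,0,0,0,-1]
    - [0,0,0,0,0,0,-1]
    - [0,0,0,0,0,0,-1]
    - [0,0,0,0,0,0,-1]
    - [0,0,0,0,0,0,-1]
    - [0,0,0,0,0,0,-1]

```text
time: 16.9
tool_pos: [0.4429, -0.2598, 0.1566]
tool_rot: [0.003, 0.951, -0.308, 0.003]
contact_force: [-1.1, -7.8, -0.2]
gripper_width: 0.341
grasp_force: 59.2
```

```bash
python3 -c "
from plant import manip
print(manip.job_done())"
```

```text
the job is handed in; nothing more can be done
None
```

I wound the timer clockwise until it stopped turning, then turned the carousel until the salt shaker stood at the front (within about 1 mm by the cameras); the job is handed in with the gripper still holding the carousel's knob, but no verdict came back.

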